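# Swap the dummy rod for the lens in the camera's V-cradle and hold it down

### The arm

A 6-joint arm with a two-finger parallel gripper is mounted at the origin on the work surface. World frame = base frame: x ahead of the robot, y to its left, z up, the work surface at z = 0. Lengths are in m, angles in rad, forces in N, time in s.
With the tool pointing down it reaches from about 0.35 to 0.725 m from the base axis. Payload 6 kg.
Tool frame: the origin (TCP) lies midway between the tips of the shut fingers; the grasp point (between the pads) lies 19 mm behind it; z points along the fingers, y is the line along which they close (so a half turn about z gives the same grasp; the last joint's range is limited). The gripper opens to 85 mm and grips with 20 to 120 N. Pads are 22 mm wide; open, the fingers measure 114 mm over their backs; the gripper's body (76 mm by 85 mm) begins 54 mm behind the grasp point. The pads swing forward as they close: fully open they stand 13 mm farther back than shut.
Start: joints at [1.512, 0.04, 0.085, 0, -1.615, -0.334], TCP at [0.23, 0.554, 0.204] pointing down, gripper open.
Joint ranges: [-2.56, 2.56], [-1.29, 2.01], [-1.08, 1.49], [-3.29, 1.98], [-2.81, -0.18], [-2.99, 2.99]. Speed limits (rad/s): [2.57, 2.57, 3.01, 3.14, 3.14, 3.14].

### API

Orientations are given as a rotation vector (axis times angle).
In Python, from station import telemetry, grab_frame, camera_model, env gives the robot as it stands.
- The arm moves only by the shell command python3 -m crank 'ROWS' [FORCE]. ROWS is JSON, a list of rows, each an object with "slide": the shift along the world's x, y, z in units of 25 mm (1.0 is 25 mm), a list of three; "turn": the turn about the world's z in degrees; "fingers": the closure, from -1 (fully open) to 1 (shut). In form: [{"slide": [dx, dy, dz], "turn": turn, "fingers": fingers}, ...]. A call has 1 to 10 rows; each row shifts and turns the commanded pose from where the row before left it; what a row does not reach is not made up. A row lasts 1/10 s, in which the tool goes at most 50 mm and 8.59 degrees, less where a joint would pass 70% of its speed; a pose out of reach is approached as far as the arm can. A call is refused whole if a number of a shift passes 1 or a number of a turn 8.59, either way. A call with a gripper value outside its range is refused whole. The fingers move at their own pace and stop on an object; FORCE is the grip in N (left out, the last holds). Time passes only in rows, so rows that do not move let the fingers close. It gives the time, the measured TCP pose, the force, the opening and the grip force at its end, in the units of the state.
- telemetry.get_state(): the state, without advancing time (a new reading comes with each control period).
- grab_frame(name): name is "scene" or "top"; returns (picture, depth): 400x640x3 uint8, red, green, blue; 400x640 float32, m along the optical axis (not along the pixel's ray), 0 where there is no reading.
- camera_model(name): a dict with "vfov" (degrees; the focal length in pixels is half the picture's height over the tangent of half this angle, whatever the lens; pixels are square), "cx", "cy" (the principal point, pixels), "k1" (the pictures are not rectified: a ray, as slopes to the right and down, at radius r is drawn at 1 + k1 r^2 times it, then the intrinsics apply), "rvec" (rotation vector, rad) and "tvec" (3), from world to camera coordinates, as OpenCV has them. Camera axes: x right, y down, z forward; pixel columns grow to the right and rows downward; lengths in m; the calibration is good to about 2 mm. A picture is of the moment at which its call begins. camera_model takes no time and is no camera call.
- env.finish_job(): hands the job in; it is judged then, once.
The state is a dict: "t": time; "qpos": joint angles; "joint_vel": joint speeds; "joint_efforts": joint torques, N m; "position": TCP position; "eef_rot": TCP orientation; "contact_force": force on the tool from outside, world axes, zero at the start; "wrist_torque": the same for the moment, N m; "opening": finger opening in m; "grip_force": force on a finger pad.
Only numpy, scipy, OpenCV 4.12 (cv2) and the standard library are available. Lean on these libraries where they do the work, as an engineer would, in place of code of your own. Each camera call takes 0.05 s, during which the arm holds its last target. There are 200 camera calls.

### The job

Take the wooden dummy rod out of the V-cradle in front of the camera and put it down in the wooden tray without dropping it. Then pick up the long lens barrel from its two-rod rest and lay it in the cradle, centred along the cradle with its wide ring on the side away from the camera, and press it down evenly onto both sides of the V with a push of about 15 newtons, never hard. Finish while still gripping the lens and pressing it down so that it can be clamped, and leave the paperweight, the brush and the short upright tube where they are.

Things in the scene. Friction and masses are not known exactly. Their poses are not given: they have to be found in the camera images.
- v_seat (a point): Point in the fixed lens cradle: where the lens's centre lies when it is seated, 60 mm above the table, midway between the two V supports. x runs along the cradle, pointing away from the camera; y level across the V; z up. The supports are 22 mm long, centred at x = -44 and 44 mm; the 66 mm gap between them is free for fingers, down to the base plate.
- cradle: The fixed cradle: aluminium base plate 245 x 84 mm, 12 mm thick, with the V supports and, at x = -90 to -156 mm, a black camera body 74 mm wide, its top 94 mm above the table. Origin under v_seat, at the table; axes as v_seat.
- v_left: The two rigid, polished, slippery (friction about 0.2) steel V faces on the +y side of the cradle, one on each support. Origin under v_seat, at the table; axes as v_seat. The V has 90 degrees, its apex 31.7 mm and its rims 55.7 mm above the table, the rims 48 mm apart inside; the supports are 76 mm wide outside.
- v_right: The two steel V faces on the -y side of the cradle, likewise.
- dummy_center (a point): Centre of the loose plain wooden dummy rod, 36 mm in diameter, 130 mm long, about 110 g; x along its axis. Starts lying in the V, axis 57.2 mm above the table, centred along the cradle within about 6 mm; its middle can be gripped from above in the gap between the supports. It rolls on a flat surface.
- dummy: The same wooden dummy rod as a body; origin at its centre, x along its axis.
- lens_center (a point): Centre of the loose black lens barrel: on its axis, midway along its 40 mm diameter part (x = -64 to 64 mm). x points to the wide ribbed ring at that end, 54 mm over its ribs, 22 mm long. At the -x end is an aluminium mount, 34 mm across, 10 mm long. About 350 g, balanced within 2 mm of this point. Starts on its rest, axis 30.8 mm above the table.
- lens: The same lens barrel as a body; origin and axes as lens_center.
- lens_ring (a point): Centre of the lens's wide ring, on the axis, 75 mm along +x from lens_center.
- rest: The lens rest, fixed: a plywood plate 120 x 80 mm, 6 mm thick, with two brass rods of 8 mm diameter along its x axis, 24 mm apart, on which the lens lies, parallel to them, ring towards +x. Origin under its centre, on the table. The rest and the tray may be on either side of the cradle.
- tray: The wooden tray, fixed, open at the top: 190 (x) x 120 (y) x 26 mm high outside, walls and floor about 5 mm thick. Origin under its centre, on the table; empty at the start.
- tray_in (a point): Centre of the tray's inner floor, about 5 mm above the table; x along the tray's length, z up. The dummy rod fits lying along x.
- weight: Bystander: loose turned brass paperweight with a knob, 44 mm across, 48 mm high, origin under its centre. Beyond the cradle. Leave it alone.
- tube: Bystander: loose short black extension tube standing on end, 40 mm across, 50 mm high, origin under its centre. Leave it alone.
- brush: Bystander: loose flat brush lying beyond the cradle, about 200 mm long along its x. Leave it alone.
Things that resemble listed ones, but are neither listed nor needed, are in the scene too. Leave any green or yellow look-alike of the dummy alone. Of the things shaped like the lens, the black one is meant.

How it is judged:
By the outcome, as a careful person would: the job done as asked, in the order asked, and still so for the second after the job is handed in, while the arm keeps its last pose, push and grip.
It also fails if it takes over 61 s, if anything falls off the work surface, if the arm or the gripper's body presses on something with over 40 N, if the wrist force passes 120 N, or if a joint passes its speed limit or range.

## Working session

There is one attempt and no reset: what is moved stays moved. The work goes in short steps, Python scripts to look and compute and a shell command to move; the robot and the scene stay as the last step left them, time stands still between calls to the robot, and variables do not carry over. Pictures are saved under pics/ and viewed, at most 10 in all, crops included, and the job is handed in when it is done.

```bash
mkdir -p pics; ls; cat > h.py <<'E'
import numpy as np, cv2
from station import telemetry, grab_frame, camera_model, env
def K(m):
    f=200/np.tan(np.radians(m['vfov'])/2); return f
def ray(m,uv):
    f=K(m); uv=np.atleast_2d(np.asarray(uv,float))
    d=(uv-[m['cx'],m['cy']])/f; u=d.copy()
    for _ in range(20): u=d/(1+m['k1']*(u**2).sum(1,keepdims=True))
    R=cv2.Rodrigues(np.array(m['rvec'],float))[0]; t=np.array(m['tvec'],float).ravel()
    return -R.T@t, np.c_[u,np.ones(len(u))]@R
def onplane(m,uv,z):
    o,d=ray(m,uv); return o+d*((z-o[2])/d[:,2:3])
def cloud(m,depth):
    v,u=np.mgrid[0:depth.shape[0],0:depth.shape[1]]
    o,d=ray(m,np.c_[u.ravel(),v.ravel()]); return (o+d*depth.reshape(-1,1)).reshape(*depth.shape,3)
def proj(m,P):
    P=np.atleast_2d(P); R=cv2.Rodrigues(np.array(m['rvec'],float))[0]
    c=P@R.T+np.array(m['tvec'],float).ravel(); u=c[:,:2]/c[:,2:]
    return u*(1+m['k1']*(u**2).sum(1,keepdims=True))*K(m)+[m['cx'],m['cy']]
E
python3 - <<'E'
from h import *
for n in("scene","top"):
    p,d=grab_frame(n); m=camera_model(n); print(n,m, ray(m,[[320,200]]))
    np.savez(f'{n}0.npz',p=p,d=d); cv2.imwrite(f'pics/{n}0.png',p[...,::-1])
s=telemetry.get_state(); print(s)
E
```

```text
pics
scene {'vfov': 54.06580009320335, 'cx': 314.871535806632, 'cy': 201.6544223036543, 'k1': 0.009359208970669764, 'rvec': array([ 1.98839521,  1.41033062, -0.56011451]), 'tvec': array([-0.29461949, -0.31177775,  1.71918477])} (array([ 1.43989511, -0.21940334,  1.00904238]), array([[-0.65605862,  0.26070148, -0.70838607]]))
top {'vfov': 49.91292358341906, 'cx': 316.7815625506348, 'cy': 204.6988262457836, 'k1': -0.030586789647636968, 'rvec': array([ 2.18333422, -2.14629272,  0.17333209]), 'tvec': array([0.09126766, 0.59203287, 1.2469741 ])} (array([0.41963933, 0.13429896, 1.31135187]), array([[ 0.14381804, -0.03289315, -0.98914612]]))
{'t': 0.1, 'qpos': array([ 1.51167234e+00,  4.07803227e-02,  8.39272257e-02, -3.72649918e-04,
       -1.61548491e+00, -3.33701568e-01]), 'joint_vel': array([ 0.00116775, -0.00263162,  0.00285358,  0.00244359,  0.00105404,
        0.00058419]), 'joint_efforts': array([-6.03223656e-03, -3.69345474e+01,  3.48278368e+01,  6.95159644e+00,
       -4.60462557e-03, -2.93309355e-06]), 'position': array([0.22949879, 0.554024  , 0.20317866]), 'eef_rot': array([ 3.07964629e+00, -6.12756005e-01, -2.47741647e-04]), 'contact_force': array([ 0.05375949, -0.01808482, -0.27434109]), 'wrist_torque': array([-0.00953539,  0.02993974, -0.00262507]), 'grip_force': 0.0, 'opening': 0.08547898766987225}
```

View pics/scene0.png

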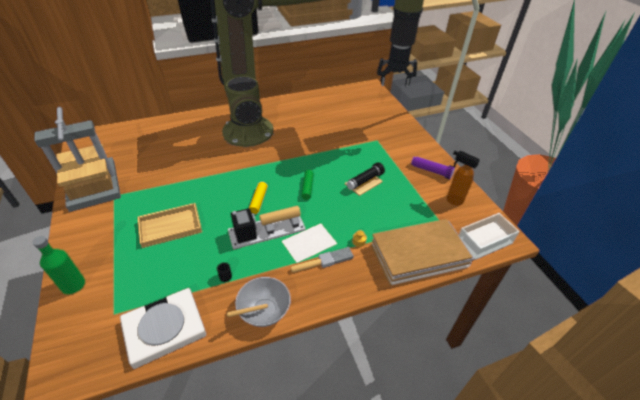

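View pics/top0.png

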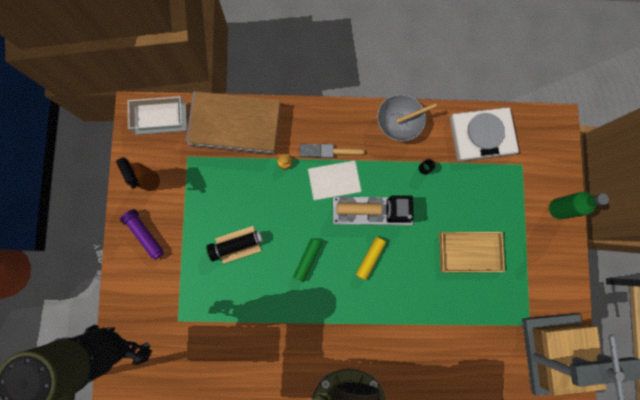

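Top view: the cradle with the wooden dummy is at (360,209) and its camera body at (400,209), so cradle x points left, to world +y. The black lens is at (237,243) with its ring on the left, and the tray is at (472,252). Candidates:
- **Dummy:** wooden at (360,209), green at (308,258), yellow at (371,258). The wooden one in the V fits the description.
- **Lens:** black at (237,243) on its rest, purple at (141,233). The black one fits.

I'll confirm these in an enlarged crop and measure.

```bash
python3 - <<'E'
from h import *
z=np.load('top0.npz'); p,d=z['p'],z['d']; m=camera_model('top')
c=p[140:290,190:520,::-1]; cv2.imwrite('pics/crop1.png',cv2.resize(c,None,fx=2.4,fy=2.4,interpolation=cv2.INTER_CUBIC))
C=cloud(m,d); hsv=cv2.cvtColor(p,cv2.COLOR_RGB2HSV); H,S,V=[hsv[...,i].astype(int) for i in range(3)]
green=(H>50)&(H<90)&(S>120)
print('mat z',np.median(C[green][:,2]))
def box(n,mask,roi,zs):
    M=np.zeros(mask.shape,np.uint8); u0,v0,u1,v1=roi; M[v0:v1,u0:u1]=mask[v0:v1,u0:u1]
    k,l,st,_=cv2.connectedComponentsWithStats(M); i=1+np.argmax(st[1:,4]); M=(l==i).astype(np.uint8)
    r=cv2.minAreaRect(np.argwhere(M)[:,::-1].astype(np.float32)); b=cv2.boxPoints(r)
    w=onplane(m,b,zs); a,bb=w[1]-w[0],w[2]-w[1]; L=a if np.linalg.norm(a)>np.linalg.norm(bb) else bb
    print(n,'px',np.round(r[0],1),np.round(r[1],1),'centre',np.round(w.mean(0),4),'len',round(np.linalg.norm(a),4),round(np.linalg.norm(bb),4),'yaw',round(np.degrees(np.arctan2(L[1],L[0])),1),'zmed',np.round(np.median(C[M>0][:,2]),4), 'cloudmed',np.round(np.median(C[M>0],0),4))
    return M
wood=(H>8)&(H<28)&(S>60)&(V>90)
box('dummy',wood,(325,190,392,228),.0572)
box('tray',wood|((H<30)&~green),(430,222,515,282),.026)
box('cradle+cam',~green,(326,190,420,230),.012)
dark=(V<60)
box('cam',dark,(384,190,420,230),.094)
box('lensblack',dark,(200,222,270,270),.031)
box('lens all(z)',(C[...,2]>.02),(200,222,270,270),.031)
box('rest',wood,(200,222,270,270),.006)
for n,roi in(('weight',(272,150,296,170)),('tube',(415,155,440,178))): box(n,~green,roi,.04)
E
```

```text
mat z -0.00042910233031634437
dummy px [359. 208.] [44. 12.] centre [ 0.5804 -0.023   0.0572] len 0.0356 0.1306 yaw -88.9 zmed 0.0704 cloudmed [ 0.5775 -0.019   0.0704]
tray px [471.5 251.5] [65. 39.] centre [ 0.4587 -0.3687  0.026 ] len 0.1168 0.2011 yaw -89.1 zmed 0.0048 cloudmed [ 0.4579 -0.3759  0.0048]
cradle+cam px [369.5 207.4] [87.6 34.5] centre [ 0.5889 -0.0613  0.012 ] len 0.1061 0.2708 yaw -89.8 zmed 0.0501 cloudmed [ 0.5753 -0.0525  0.0501]
cam px [400.  208.5] [25. 26.] centre [ 0.5765 -0.1367  0.094 ] len 0.0757 0.0726 yaw -88.9 zmed 0.0896 cloudmed [ 0.5748 -0.1321  0.0896]
lensblack px [231.2 245.6] [16.4 48.7] centre [0.4646 0.3523 0.031 ] len 0.143 0.049 yaw -70.4 zmed 0.0468 cloudmed [0.4631 0.351  0.0468]
lens all(z) px [234.1 244.6] [17.7 55.3] centre [0.4676 0.344  0.031 ] len 0.1626 0.0528 yaw -70.4 zmed 0.0463 cloudmed [0.4671 0.3454 0.0463]
rest px [240.7 253.5] [ 6.3 39.5] centre [0.4424 0.3273 0.006 ] len 0.118 0.0191 yaw -70.5 zmed 0.0043 cloudmed [0.4433 0.3267 0.0043]
weight px [283.5 159.5] [19. 23.] centre [0.7262 0.2042 0.04  ] len 0.0697 0.0589 yaw -88.7 zmed 0.0066 cloudmed [0.7391 0.2027 0.0066]
tube px [427. 164.] [18. 24.] centre [ 0.722  -0.2333  0.04  ] len 0.0744 0.0563 yaw -88.6 zmed 0.0019 cloudmed [ 0.7412 -0.2381  0.0019]
```

View pics/crop1.png

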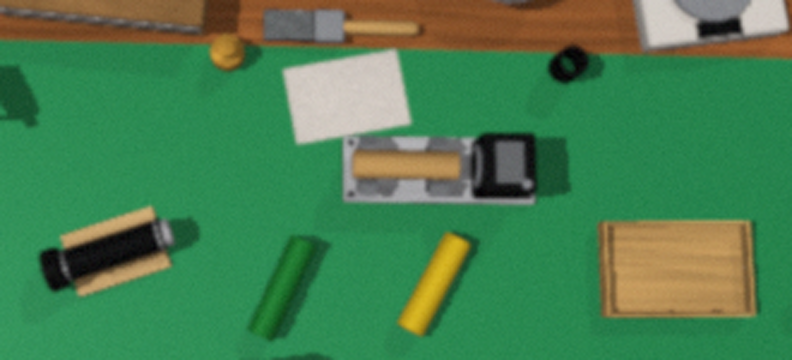

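The crop confirms it: the wooden dummy in the V is at crop (407,165) and the black lens at (107,253), with its ring at (55,270) and mount at (165,234). Next I refine the axes and the position along the cradle with subpixel profiles.

```bash
python3 - <<'E'
from h import *
z=np.load('top0.npz'); p,d=z['p'].astype(float),z['d']; m=camera_model('top')
C=cloud(m,z['d'])
# rectified orthophotos at a height: sample along world y at several x
def ortho(x0,x1,y0,y1,h,step=.001):
    xs=np.arange(x0,x1,step); ys=np.arange(y0,y1,step); X,Y=np.meshgrid(xs,ys,indexing='ij')
    uv=proj(m,np.c_[X.ravel(),Y.ravel(),np.full(X.size,h)]).astype(np.float32).reshape(*X.shape,2)
    return xs,ys,cv2.remap(z['p'],uv[...,0],uv[...,1],cv2.INTER_CUBIC).astype(float)
xs,ys,o=ortho(.52,.65,-.20,.08,.0557)
for h in (.012,.0557,.094):
    xs,ys,o=ortho(.50,.67,-.22,.09,h); cv2.imwrite(f'pics/o{int(h*1000)}.png',cv2.resize(o[::-1,::-1,::-1],None,fx=2.5,fy=2.5))
    g=o.mean(2)
# stack with plate and rim heights
a=cv2.imread('pics/o12.png');b=cv2.imread('pics/o55.png')
cv2.imwrite('pics/crop2.png',np.vstack([a[60:390,:],b[100:340,:]])[:600])
# edges of dummy along columns
r,g,b=[p[...,i] for i in range(3)]
w=r-b  # wood minus grey
for u in range(342,380,4):
    col=w[195:224,u]; t=col.max()/2; i=np.where(col>t)[0]; a,e=i[0],i[-1]
    lo=a-1+(t-col[a-1])/(col[a]-col[a-1]); hi=e+(col[e]-t)/(col[e]-col[e+1])
    P=onplane(m,[[u,195+lo],[u,195+hi]],.0572); print(u,np.round(P[:,:2].ravel(),4),'mid',np.round(P.mean(0)[:2],4))
for v in (204,207,210):
    row=w[v,325:390]; t=row.max()/2; i=np.where(row>t)[0]; a,e=i[0],i[-1]
    lo=a-1+(t-row[a-1])/(row[a]-row[a-1]); hi=e+(row[e]-t)/(row[e]-row[e+1]); print('ends',np.round(onplane(m,[[325+lo,v],[325+hi,v]],.0572)[:,1],4))
E
```

```text
342 [0.5954 0.0275 0.5631 0.0273] mid [0.5793 0.0274]
346 [0.5953 0.0157 0.5632 0.0155] mid [0.5793 0.0156]
350 [0.5956 0.0038 0.5635 0.0037] mid [0.5795 0.0037]
354 [ 0.5959 -0.008   0.5635 -0.0082] mid [ 0.5797 -0.0081]
358 [ 0.5951 -0.0199  0.5636 -0.02  ] mid [ 0.5794 -0.0199]
362 [ 0.595  -0.0318  0.5637 -0.0318] mid [ 0.5794 -0.0318]
366 [ 0.595  -0.0436  0.5639 -0.0437] mid [ 0.5795 -0.0437]
370 [ 0.5956 -0.0555  0.5633 -0.0555] mid [ 0.5794 -0.0555]
374 [ 0.5954 -0.0674  0.563  -0.0673] mid [ 0.5792 -0.0674]
378 [ 0.5954 -0.0793  0.5632 -0.0792] mid [ 0.5793 -0.0793]
ends [ 0.0432 -0.0871]
ends [ 0.0433 -0.0884]
ends [ 0.0434 -0.0886][ WARN:0@0.804] global loadsave.cpp:1063 imwrite_ Unsupported depth image for selected encoder is fallbacked to CV_8U.
```

View pics/crop2.png

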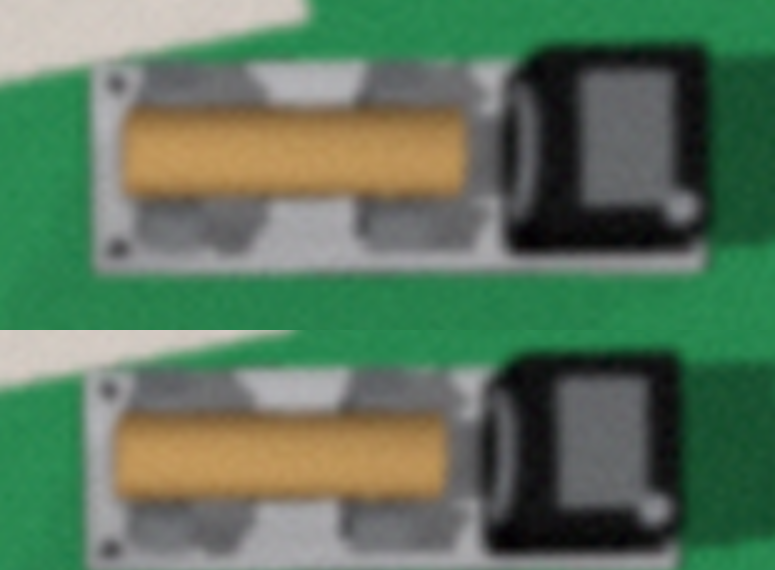

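The supports and the camera's rear edge put v_seat at about x=0.5795, y=-0.017, with the cradle's yaw at 90°. The dummy's centre is at y=-0.022. I move above the dummy and turn the tool by -67.5°.

```bash
python3 -m crank '[{"slide":[0.58,-0.96,0],"turn":-8.44,"fingers":-1},{"slide":[0.58,-0.96,0],"turn":-8.44,"fingers":-1},{"slide":[0.58,-0.96,0],"turn":-8.44,"fingers":-1},{"slide":[0.58,-0.96,0],"turn":-8.44,"fingers":-1},{"slide":[0.58,-0.96,0],"turn":-8.44,"fingers":-1},{"slide":[0.58,-0.96,0],"turn":-8.44,"fingers":-1},{"slide":[0.58,-0.96,0],"turn":-8.44,"fingers":-1},{"slide":[0.58,-0.96,0],"turn":-8.44,"fingers":-1},{"slide":[0.58,-0.96,0],"turn":0,"fingers":-1},{"slide":[0.58,-0.96,0],"turn":0,"fingers":-1}]' 40
python3 -m crank '[{"slide":[0.58,-0.96,0],"turn":0,"fingers":-1},{"slide":[0.58,-0.96,0],"turn":0,"fingers":-1},{"slide":[0.58,-0.96,0],"turn":0,"fingers":-1},{"slide":[0.58,-0.96,0],"turn":0,"fingers":-1},{"slide":[0.58,-0.96,0],"turn":0,"fingers":-1},{"slide":[0.58,-0.96,0],"turn":0,"fingers":-1},{"slide":[0.58,-0.96,0],"turn":0,"fingers":-1},{"slide":[0.58,-0.96,0],"turn":0,"fingers":-1},{"slide":[0.58,-0.96,0],"turn":0,"fingers":-1},{"slide":[0.58,-0.96,0],"turn":0,"fingers":-1}]'
python3 -m crank '[{"slide":[0.58,-0.96,-0.4],"turn":0,"fingers":-1},{"slide":[0.58,-0.96,-0.4],"turn":0,"fingers":-1},{"slide":[0.58,-0.96,-0.4],"turn":0,"fingers":-1},{"slide":[0.08,0,-0.4],"turn":0,"fingers":-1},{"slide":[0,0,0],"turn":0,"fingers":-1},{"slide":[0,0,0],"turn":0,"fingers":-1}]'
```

```text
t: 1.1
position: [0.3749, 0.3132, 0.2037]
eef_rot: [2.221, -2.222, -0.0]
contact_force: [-0.2, -0.5, 0.8]
opening: 0.0853
grip_force: 0.0
t: 2.1
position: [0.5199, 0.0732, 0.2037]
eef_rot: [2.221, -2.222, -0.001]
contact_force: [0.4, 0.1, 0.4]
opening: 0.0856
grip_force: 0.0
t: 2.7
position: [0.5649, 0.0026, 0.164]
eef_rot: [2.221, -2.221, -0.0]
contact_force: [-0.0, 0.1, 0.7]
opening: 0.0855
grip_force: 0.0
```

```bash
python3 -m crank '[{"slide":[0.58,-0.94,0],"turn":0,"fingers":-1},{"slide":[0,0,-0.6],"turn":0,"fingers":-1},{"slide":[0,0,-0.6],"turn":0,"fingers":-1},{"slide":[0,0,-0.6],"turn":0,"fingers":-1},{"slide":[0,0,-0.6],"turn":0,"fingers":-1},{"slide":[0,0,-0.6],"turn":0,"fingers":-1},{"slide":[0,0,-0.6],"turn":0,"fingers":-1},{"slide":[0,0,-0.6],"turn":0,"fingers":-1},{"slide":[0,0,-0.6],"turn":0,"fingers":-1},{"slide":[0,0,0],"turn":0,"fingers":-1}]' 25
python3 -m crank '[{"slide":[0,0,0],"turn":0,"fingers":-0.3},{"slide":[0,0,0],"turn":0,"fingers":-0.1},{"slide":[0,0,0],"turn":0,"fingers":0},{"slide":[0,0,0],"turn":0,"fingers":0.1}]'
python3 - <<'E'
from h import *
p,d=grab_frame('scene'); m=camera_model('scene'); u,v=proj(m,[.58,-.02,.06])[0].astype(int)
cv2.imwrite('pics/c3.png',cv2.resize(p[v-50:v+40,u-75:u+75,::-1],None,fx=5,fy=5,interpolation=cv2.INTER_CUBIC))
E
```

```text
t: 3.7
position: [0.578, -0.0214, 0.0409]
eef_rot: [2.218, -2.22, -0.004]
contact_force: [-0.6, -0.5, -0.1]
opening: 0.0857
grip_force: 0.0
t: 4.1
position: [0.58, -0.0212, 0.0448]
eef_rot: [-2.22, 2.221, -0.001]
contact_force: [-0.6, -0.2, 0.0]
opening: 0.0385
grip_force: 0.0
```

View pics/c3.png

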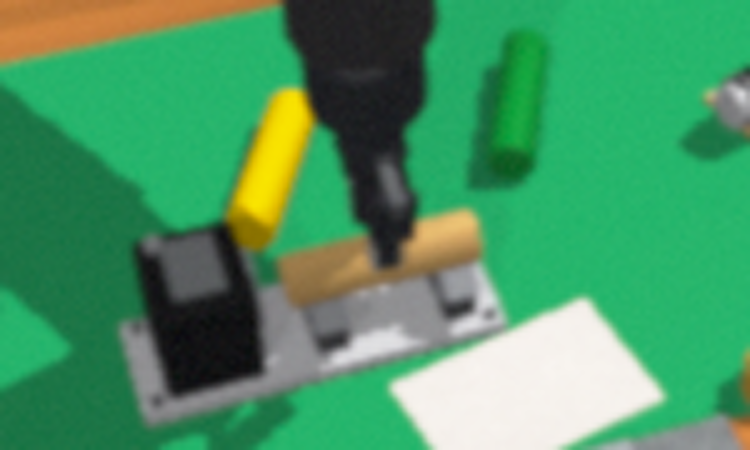

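The crop shows the fingers straddling the dummy's middle at (385,240), in the gap between the supports. I close on it gently.

```bash
python3 -m crank '[{"slide":[0,0,0],"turn":0,"fingers":0.15},{"slide":[0,0,0],"turn":0,"fingers":0.2},{"slide":[0,0,0],"turn":0,"fingers":0.25}]' 30; python3 -m crank '[{"slide":[0,0,0],"turn":0,"fingers":0.4},{"slide":[0,0,0],"turn":0,"fingers":0.6},{"slide":[0,0,0],"turn":0,"fingers":0.6}]' 35
```

```text
t: 4.45
position: [0.5797, -0.0212, 0.0441]
eef_rot: [-2.221, 2.222, 0.0]
contact_force: [0.2, 0.5, 0.4]
opening: 0.0322
grip_force: 0.0
t: 4.75
position: [0.5805, -0.0213, 0.0456]
eef_rot: [-2.22, 2.221, -0.003]
contact_force: [-0.2, -0.3, 4.7]
opening: 0.0172
grip_force: 4.8
```

```bash
python3 - <<'E'
from h import *
p,d=grab_frame('scene'); m=camera_model('scene'); u,v=proj(m,[.58,-.02,.06])[0].astype(int)
a=cv2.resize(p[v-40:v+30,u-60:u+60,::-1],None,fx=6,fy=6,interpolation=cv2.INTER_CUBIC)
for P in ([.58,-.0213,.0446],[.5975,-.0213,.0446],[.5975,-.0213,.0636],[.58,-.022,.0752],[.58,.043,.0752],[.58,-.087,.0752]):
    q=proj(m,P)[0]; print(P,(q-[u-60,v-40])*6)
    cv2.circle(a,tuple(((q-[u-60,v-40])*6).astype(int)),3,(0,0,255),-1)
cv2.imwrite('pics/c4.png',a)
p,d=grab_frame('top'); np.savez('top1.npz',p=p,d=d)
print(telemetry.get_state()['position'],telemetry.get_state()['qpos'])
E
```

```text
[0.58, -0.0213, 0.0446] [360.74445464 261.07532893]
[0.5975, -0.0213, 0.0446] [369.58162381 283.43886303]
[0.5975, -0.0213, 0.0636] [367.96752485 260.07737642]
[0.58, -0.022, 0.0752] [356.75866384 223.46947738]
[0.58, 0.043, 0.0752] [470.62908936 195.70923697]
[0.58, -0.087, 0.0752] [239.95586924 251.94480074]
[ 0.58054801 -0.0213369   0.04561617] [ 3.09043283e-01  2.72344275e-02 -2.18701240e-01  1.09873388e-03
 -1.32271009e+00 -3.09531103e-01]
```

View pics/c4.png

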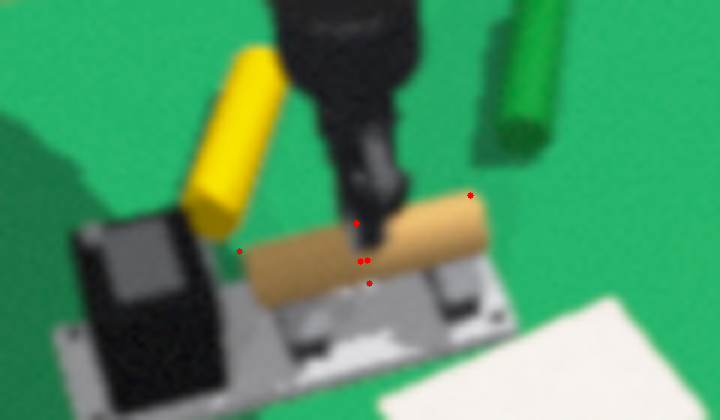

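The crop shows the finger tips only at the top of the rod, near (370,250). They stand some 25 mm higher than the reported TCP. I check this with depth before going lower.

```bash
python3 - <<'E'
from h import *
m=camera_model('scene'); mt=camera_model('top')
def tip(p,d,c,name):
    C=cloud(m,d); V=p.max(2); M=(V<75)&(d>0)&(np.linalg.norm(C[...,:2]-c,axis=2)<.07)&(C[...,2]>.05)
    P=C[M]; print(name,len(P),'zmin pct',np.round(np.percentile(P[:,2],[0,1,3,6,10]),4)); lo=P[P[:,2]<np.percentile(P[:,2],6)]; print(np.round(lo[:12],4))
z=np.load('scene0.npz'); tip(z['p'],z['d'],[.2295,.554],'start (tcp .203)')
p,d=grab_frame('scene'); tip(p,d,[.5805,-.0213],'now (tcp .045)')
print(telemetry.get_state()['contact_force'],telemetry.get_state()['grip_force'],telemetry.get_state()['opening'])
E
```

```text
start (tcp .203) 1948 zmin pct [0.2483 0.2659 0.2883 0.2997 0.3128]
[[0.1994 0.5137 0.2978]
 [0.2038 0.5154 0.2997]
 [0.2025 0.5082 0.2961]
 [0.203  0.5122 0.2957]
 [0.207  0.5142 0.2973]
 [0.2456 0.6174 0.2997]
 [0.2124 0.49   0.2997]
 [0.2096 0.496  0.2974]
 [0.2098 0.5001 0.2968]
 [0.2053 0.5072 0.2935]
 [0.2107 0.5083 0.296 ]
 [0.2518 0.614  0.2992]]
now (tcp .045) 3027 zmin pct [0.0838 0.1289 0.1625 0.1966 0.2235]
[[ 0.5742 -0.0364  0.1659]
 [ 0.5696 -0.0323  0.1604]
 [ 0.5967 -0.0071  0.1773]
 [ 0.5941 -0.0409  0.1811]
 [ 0.5956 -0.0381  0.1817]
 [ 0.5956 -0.035   0.1807]
 [ 0.602  -0.0334  0.186 ]
 [ 0.6104 -0.0322  0.1933]
 [ 0.6165 -0.0214  0.1956]
 [ 0.6164 -0.0122  0.1927]
 [ 0.6006 -0.0051  0.176 ]
 [ 0.5976 -0.0419  0.1804]]
[-0.69859635  0.56735188  4.76750836] 4.933522939682007 0.017037605504131983
```

The depth confirms it: at the start the open tips also stood about 25–30 mm above the reported TCP. So the reported TCP z has an offset of about 25 mm. I reopen, go 30 mm lower and grip again.

```bash
python3 -m crank '[{"slide":[0,0,0],"turn":0,"fingers":0.2},{"slide":[0,0,0],"turn":0,"fingers":-0.2},{"slide":[0,0,0],"turn":0,"fingers":-0.4},{"slide":[0,0,-0.3],"turn":0,"fingers":-0.4},{"slide":[0,0,-0.3],"turn":0,"fingers":-0.4},{"slide":[0,0,-0.3],"turn":0,"fingers":-0.4},{"slide":[0,0,-0.3],"turn":0,"fingers":-0.4},{"slide":[0,0,0],"turn":0,"fingers":-0.1},{"slide":[0,0,0],"turn":0,"fingers":0.1}]' 30
python3 -m crank '[{"slide":[0,0,0],"turn":0,"fingers":0.2},{"slide":[0,0,0],"turn":0,"fingers":0.3},{"slide":[0,0,0],"turn":0,"fingers":0.4},{"slide":[0,0,0],"turn":0,"fingers":0.6}]' 40
```

```text
t: 5.8
position: [0.5795, -0.0213, 0.0138]
eef_rot: [2.221, -2.221, -0.0]
contact_force: [0.0, 0.9, 0.0]
opening: 0.0389
grip_force: 0.0
t: 6.2
position: [0.5802, -0.0211, 0.0147]
eef_rot: [-2.22, 2.221, -0.001]
contact_force: [2.2, -0.1, 1.2]
opening: 0.0346
grip_force: 40.8
```

It's gripped: opening 34.6 mm, 41 N. I lift slowly and check.

```bash
python3 -m crank '[{"slide":[0,0,0.15],"turn":0,"fingers":0.6},{"slide":[0,0,0.3],"turn":0,"fingers":0.6},{"slide":[0,0,0.6],"turn":0,"fingers":0.6},{"slide":[0,0,0.7],"turn":0,"fingers":0.6},{"slide":[0,0,0.7],"turn":0,"fingers":0.6},{"slide":[0,0,0.7],"turn":0,"fingers":0.6},{"slide":[0,0,0.5],"turn":0,"fingers":0.6},{"slide":[0,0,0],"turn":0,"fingers":0.6},{"slide":[0,0,0],"turn":0,"fingers":0.6}]' 40
python3 - <<'E'
from h import *
p,d=grab_frame('scene'); m=camera_model('scene'); C=cloud(m,d); np.savez('s2.npz',p=p,d=d)
p2,d2=grab_frame('top'); np.savez('top2.npz',p=p2,d=d2)
h=cv2.cvtColor(p,cv2.COLOR_RGB2HSV); w=(h[...,0]>8)&(h[...,0]<26)&(h[...,1]>60)&(h[...,2]>90)&(np.linalg.norm(C-[.58,-.02,.148],axis=2)<.09)&(C[...,2]>.1)
P=C[w]; print(len(P),P.mean(0),np.percentile(P,[2,98],axis=0))
a=P-P.mean(0); print(np.linalg.svd(a,full_matrices=False)[2][0], telemetry.get_state()['contact_force'])
E
```

```text
t: 7.1
position: [0.5795, -0.0211, 0.1051]
eef_rot: [-2.221, 2.222, 0.001]
contact_force: [-1.5, -0.5, -1.2]
opening: 0.0346
grip_force: 40.8
327 [ 0.59083692 -0.02712182  0.15813062] [[ 0.57265336 -0.08499381  0.14229347]
 [ 0.60281287  0.0409781   0.16792068]]
[0.01655135 0.99985202 0.00468852] [-0.31446148 -0.86048485 -2.3180278 ]
```

The dummy is held level (z slope 0.5%), with its centre at y=-0.022. I carry it over the tray and lower to near the floor.

```bash
python3 -m crank '[{"slide":[-0.2,-0.6,0.1],"turn":0,"fingers":0.6},{"slide":[-0.32,-0.96,0],"turn":0,"fingers":0.6},{"slide":[-0.32,-0.96,0],"turn":0,"fingers":0.6},{"slide":[-0.32,-0.96,0],"turn":0,"fingers":0.6},{"slide":[-0.32,-0.96,0],"turn":0,"fingers":0.6},{"slide":[-0.32,-0.96,0],"turn":0,"fingers":0.6},{"slide":[-0.32,-0.96,0],"turn":0,"fingers":0.6},{"slide":[-0.32,-0.96,0],"turn":0,"fingers":0.6},{"slide":[-0.32,-0.96,0],"turn":0,"fingers":0.6},{"slide":[-0.32,-0.96,0],"turn":0,"fingers":0.6}]'
python3 -m crank '[{"slide":[-0.32,-0.96,0],"turn":0,"fingers":0.6},{"slide":[-0.32,-0.96,0],"turn":0,"fingers":0.6},{"slide":[-0.32,-0.96,0],"turn":0,"fingers":0.6},{"slide":[-0.32,-0.96,-0.3],"turn":0,"fingers":0.6},{"slide":[-0.48,-0.96,-0.6],"turn":0,"fingers":0.6},{"slide":[0,0,-0.7],"turn":0,"fingers":0.6},{"slide":[0,0,-0.7],"turn":0,"fingers":0.6},{"slide":[0,0,-0.7],"turn":0,"fingers":0.6},{"slide":[0,0,-0.5],"turn":0,"fingers":0.6},{"slide":[0,0,0],"turn":0,"fingers":0.6}]'
python3 - <<'E'
from h import *
p,d=grab_frame('scene'); m=camera_model('scene'); u,v=proj(m,[.46,-.37,.05])[0].astype(int)
cv2.imwrite('pics/c5.png',cv2.resize(p[v-55:v+45,u-75:u+75,::-1],None,fx=5,fy=5,interpolation=cv2.INTER_CUBIC))
E
```

```text
t: 8.2
position: [0.5014, -0.2537, 0.1072]
eef_rot: [2.22, -2.222, -0.001]
contact_force: [0.9, 0.3, -1.9]
opening: 0.0345
grip_force: 40.8
t: 9.2
position: [0.4568, -0.3717, 0.0177]
eef_rot: [2.219, -2.222, -0.007]
contact_force: [0.3, 0.4, -1.7]
opening: 0.0345
grip_force: 40.7
```

View pics/c5.png

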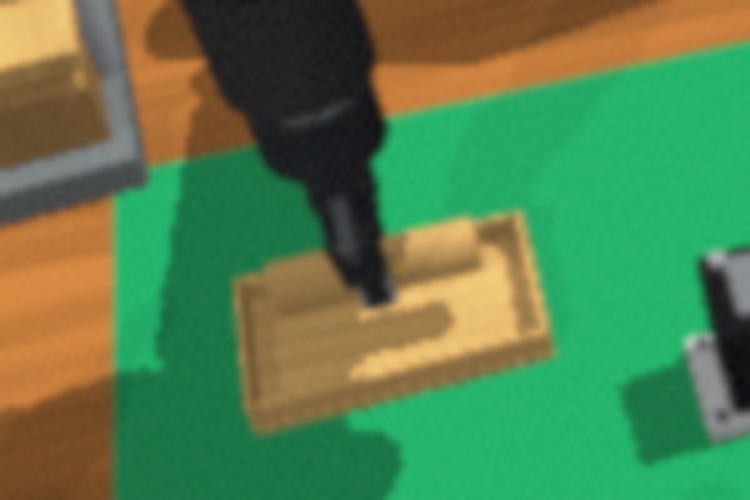

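The crop shows the rod above the tray, within its ends (265–480 against 240–540). I lower it and feel for the floor.

```bash
python3 -m crank '[{"slide":[0.1,0.1,-0.4],"turn":0,"fingers":0.6},{"slide":[0,0.1,-0.4],"turn":0,"fingers":0.6},{"slide":[0,0,-0.3],"turn":0,"fingers":0.6},{"slide":[0,0,-0.15],"turn":0,"fingers":0.6},{"slide":[0,0,-0.06],"turn":0,"fingers":0.6},{"slide":[0,0,0],"turn":0,"fingers":0.6},{"slide":[0,0,0],"turn":0,"fingers":0.6}]'
python3 -m crank '[{"slide":[0,0,-0.06],"turn":0,"fingers":0.6},{"slide":[0,0,0],"turn":0,"fingers":0.6}]'
python3 -m crank '[{"slide":[0,0,-0.06],"turn":0,"fingers":0.6},{"slide":[0,0,0],"turn":0,"fingers":0.6}]'
```

```text
t: 9.95
position: [0.4614, -0.3674, -0.012]
eef_rot: [-2.221, 2.222, -0.001]
contact_force: [-0.2, -1.1, -0.2]
opening: 0.0347
grip_force: 40.7
t: 10.15
position: [0.4612, -0.3672, -0.0139]
eef_rot: [-2.221, 2.222, -0.0]
contact_force: [-0.4, -0.2, -2.2]
opening: 0.0348
grip_force: 40.7
t: 10.35
position: [0.461, -0.3671, -0.0157]
eef_rot: [2.221, -2.222, -0.001]
contact_force: [-0.8, -0.5, -2.1]
opening: 0.035
grip_force: 40.7
```

```bash
python3 -m crank '[{"slide":[0,0,-0.06],"turn":0,"fingers":0.6},{"slide":[0,0,-0.06],"turn":0,"fingers":0.6},{"slide":[0,0,0],"turn":0,"fingers":0.6}]'
python3 -m crank '[{"slide":[0,0,-0.05],"turn":0,"fingers":0.6},{"slide":[0,0,0],"turn":0,"fingers":0.6}]'
python3 -m crank '[{"slide":[0,0,-0.05],"turn":0,"fingers":0.6},{"slide":[0,0,0],"turn":0,"fingers":0.6}]'
```

```text
t: 10.65
position: [0.4609, -0.3671, -0.0188]
eef_rot: [2.221, -2.222, -0.001]
contact_force: [0.5, 0.9, -0.6]
opening: 0.0348
grip_force: 40.7
t: 10.85
position: [0.4611, -0.3672, -0.0197]
eef_rot: [2.221, -2.222, -0.0]
contact_force: [0.6, -0.4, -2.2]
opening: 0.035
grip_force: 40.9
t: 11.05
position: [0.4613, -0.3673, -0.0198]
eef_rot: [2.221, -2.221, 0.001]
contact_force: [-3.0, 2.6, 5.2]
opening: 0.0347
grip_force: 41.3
```

```bash
python3 -m crank '[{"slide":[0,0,0],"turn":0,"fingers":0.17},{"slide":[0,0,0],"turn":0,"fingers":0.14},{"slide":[0,0,0],"turn":0,"fingers":0.08},{"slide":[0,0,0],"turn":0,"fingers":0.0},{"slide":[0,0,0],"turn":0,"fingers":-0.1},{"slide":[0,0,0],"turn":0,"fingers":-0.2},{"slide":[0,0,0.2],"turn":0,"fingers":-0.3},{"slide":[0,0,0.4],"turn":0,"fingers":-0.4},{"slide":[0,0,0.8],"turn":0,"fingers":-0.4},{"slide":[0,0,0.8],"turn":0,"fingers":-0.4}]' 30
python3 -m crank '[{"slide":[0,0,0.9],"turn":0,"fingers":-0.5},{"slide":[0,0,0.9],"turn":0,"fingers":-0.7},{"slide":[0,0,0.9],"turn":0,"fingers":-0.8},{"slide":[0.1,0.9,0.9],"turn":0,"fingers":-1},{"slide":[0.1,0.9,0.3],"turn":0,"fingers":-1},{"slide":[0.1,0.9,0],"turn":0,"fingers":-1},{"slide":[0.1,0.9,0],"turn":0,"fingers":-1},{"slide":[0.1,0.9,0],"turn":0,"fingers":-1}]'
python3 - <<'E'
from h import *
p,d=grab_frame('scene'); m=camera_model('scene'); C=cloud(m,d); u,v=proj(m,[.46,-.37,.02])[0].astype(int)
a=cv2.resize(p[v-35:v+35,u-50:u+50,::-1],None,fx=4,fy=4,interpolation=cv2.INTER_CUBIC)
p,d=grab_frame('top'); np.savez('top3.npz',p=p,d=d); m=camera_model('top'); C=cloud(m,d)
u,v=proj(m,[.58,-.05,.03])[0].astype(int)
b=cv2.resize(p[v-25:v+25,u-50:u+50,::-1],None,fx=7,fy=7,interpolation=cv2.INTER_CUBIC)
b=np.vstack([b,np.zeros((50,700,3),np.uint8)]); a=np.hstack([a,np.zeros((280,300,3),np.uint8)])
cv2.imwrite('pics/c6.png',np.vstack([b[:310],a])); print(u,v)
P=C.reshape(-1,3); s=(abs(P[:,0]-.46)<.055)&(abs(P[:,1]+.372)<.09)&(P[:,2]>.03); print('rod top pts',s.sum(),P[s].mean(0),np.percentile(P[s],[5,95],axis=0) if s.any() else '')
E
```

```text
t: 12.05
position: [0.4611, -0.3673, 0.0355]
eef_rot: [2.221, -2.222, 0.0]
contact_force: [-0.1, -0.2, -0.2]
opening: 0.0598
grip_force: 0.0
t: 12.85
position: [0.4738, -0.2539, 0.1329]
eef_rot: [-2.22, 2.222, -0.002]
contact_force: [0.3, -0.4, -0.0]
opening: 0.0855
grip_force: 0.0
366 209
rod top pts 236 [ 0.4715226  -0.28916739  0.55685437] [[ 0.44477643 -0.2969038   0.5630134 ]
 [ 0.49852964 -0.28270388  0.56846414]]
```

View pics/c6.png

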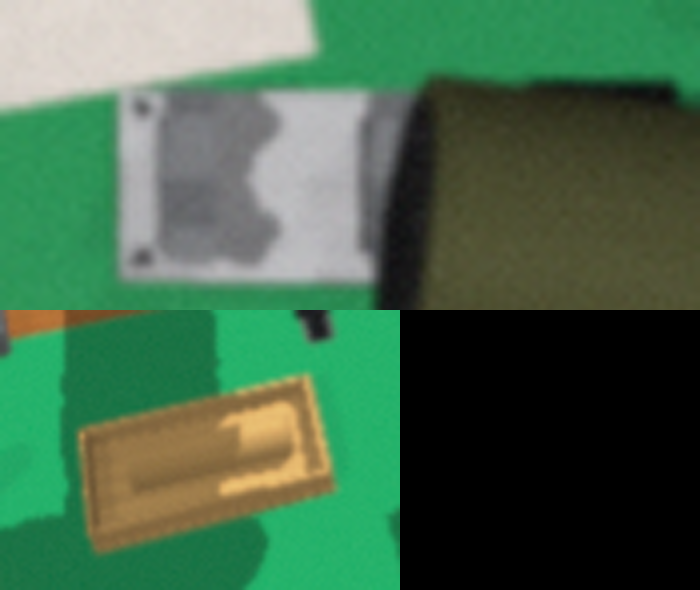

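The rod lies in the tray (bottom crop, 130–290 × 430–490) and the V is empty. Before heading for the lens I refine its pose.

```bash
python3 - <<'E'
from h import *
m=camera_model('top'); img=np.mean([np.load(f'top{i}.npz')['p'].astype(float) for i in (0,1,2,3)],0).astype(np.float32)
yaw=np.radians(109.6); c=np.array([.469,.340])
def prof(yaw,c,show=True):
    ex=np.array([np.cos(yaw),np.sin(yaw)]); ey=np.array([-ex[1],ex[0]])
    s=np.arange(-.1,.105,.001); t=np.arange(-.04,.041,.001); S,T=np.meshgrid(s,t,indexing='ij')
    W=c+S[...,None]*ex+T[...,None]*ey
    uv=proj(m,np.c_[W.reshape(-1,2),np.full(S.size,.0308)]).reshape(*S.shape,2).astype(np.float32)
    return s,t,cv2.remap(img,uv[...,0],uv[...,1],cv2.INTER_CUBIC)
s,t,o=prof(yaw,c); V=o.max(2); dark=V<65
for i in range(0,len(s),6):
    j=np.where(dark[i])[0]; print(int(round(s[i]*1000)), (int(t[j[0]]*1000),int(t[j[-1]]*1000)) if len(j) else None, 'axisRGB',o[i,36:45].mean(0).astype(int))
mid=[(s[i],t[np.where(dark[i])[0]].mean()) for i in range(len(s)) if -.05<s[i]<.05]
print('axis fit slope,offset',np.polyfit(*np.array(mid).T,1))
g=V[:,38:43].mean(1); 
for k in range(len(g)-1):
    if (g[k]-65)*(g[k+1]-65)<0: print('edge',s[k]+(65-g[k])/(g[k+1]-g[k])*.001)
E
```

```text
-100 None axisRGB [48 78 47]
-94 None axisRGB [46 77 47]
-88 None axisRGB [43 76 47]
-82 None axisRGB [42 81 54]
-76 None axisRGB [135 138 139]
-70 None axisRGB [162 161 165]
-64 (-14, 17) axisRGB [95 95 96]
-58 (-15, 19) axisRGB [77 77 78]
-52 (-16, 19) axisRGB [18 18 20]
-46 (-16, 19) axisRGB [19 20 20]
-40 (-16, 19) axisRGB [20 20 21]
-34 (-16, 19) axisRGB [20 20 20]
-28 (-16, 19) axisRGB [19 19 20]
-22 (-16, 19) axisRGB [19 19 20]
-16 (-16, 20) axisRGB [19 19 19]
-10 (-16, 19) axisRGB [19 20 21]
-4 (-17, 19) axisRGB [20 19 20]
2 (-16, 19) axisRGB [20 21 21]
8 (-17, 19) axisRGB [20 20 20]
14 (-17, 19) axisRGB [19 19 21]
20 (-16, 19) axisRGB [20 19 21]
26 (-17, 19) axisRGB [19 19 19]
32 (-17, 19) axisRGB [21 21 23]
38 (-17, 19) axisRGB [20 20 21]
44 (-17, 19) axisRGB [20 20 21]
50 (-17, 20) axisRGB [20 19 20]
56 (-16, 22) axisRGB [72 72 73]
62 (-22, 24) axisRGB [79 79 81]
68 (-24, 25) axisRGB [16 16 17]
74 (-24, 24) axisRGB [19 20 21]
80 (-23, 23) axisRGB [21 21 21]
86 None axisRGB [32 76 49]
92 None axisRGB [ 50 145  91]
98 None axisRGB [ 52 149  93]
104 None axisRGB [ 52 152  94]
axis fit slope,offset [-0.00491749  0.00088254]
edge -0.05709989966545251
edge 0.0554086859407836
edge 0.06297018730593859
edge 0.0851905639946928
```

The lens centre is at about (0.4694, 0.3364) with yaw 109.3°. I travel there.

```bash
python3 -m crank '[{"slide":[0,0.98,0],"turn":0,"fingers":-1},{"slide":[0,0.98,0],"turn":0,"fingers":-1},{"slide":[0,0.98,0],"turn":0,"fingers":-1},{"slide":[0,0.98,0],"turn":0,"fingers":-1},{"slide":[0,0.98,0],"turn":2.41,"fingers":-1},{"slide":[0,0.98,0],"turn":2.41,"fingers":-1},{"slide":[0,0.98,0],"turn":2.41,"fingers":-1},{"slide":[0,0.98,0],"turn":2.41,"fingers":-1},{"slide":[0,0.98,0],"turn":2.41,"fingers":-1},{"slide":[0,0.98,0],"turn":2.41,"fingers":-1}]'
python3 -m crank '[{"slide":[0,0.98,0],"turn":2.41,"fingers":-1},{"slide":[0,0.98,0],"turn":2.41,"fingers":-1},{"slide":[0,0.98,0],"turn":0,"fingers":-1},{"slide":[0,0.98,0],"turn":0,"fingers":-1},{"slide":[0,0.98,0],"turn":0,"fingers":-1},{"slide":[0,0.98,0],"turn":0,"fingers":-1},{"slide":[0,0.98,0],"turn":0,"fingers":-1},{"slide":[0,0.98,0],"turn":0,"fingers":-1},{"slide":[0,0.98,0],"turn":0,"fingers":-1},{"slide":[0,0.98,0],"turn":0,"fingers":-1}]'
python3 -m crank '[{"slide":[-0.1,0.98,0],"turn":0,"fingers":-1},{"slide":[-0.08,0.98,0],"turn":0,"fingers":-1},{"slide":[0,0.9,0],"turn":0,"fingers":-1},{"slide":[0,0.14,-0.4],"turn":0,"fingers":-1},{"slide":[0,0,-0.4],"turn":0,"fingers":-1},{"slide":[0,0,0],"turn":0,"fingers":-1},{"slide":[0,0,0],"turn":0,"fingers":-1}]'
python3 - <<'E'
from h import *
s=telemetry.get_state(); print(s['position'],s['eef_rot'])
p,d=grab_frame('top'); np.savez('top4.npz',p=p,d=d); m=camera_model('top')
img=p
xs=np.arange(.52,.65,.0005); ys=np.arange(-.20,.08,.0005)
out=[]
for h in(.012,.0557):
    X,Y=np.meshgrid(xs[::-1],ys[::-1],indexing='ij')
    uv=proj(m,np.c_[X.ravel(),Y.ravel(),np.full(X.size,h)]).reshape(*X.shape,2).astype(np.float32)
    o=cv2.remap(img,uv[...,0],uv[...,1],cv2.INTER_CUBIC); out.append(o)
    for x in (.552,.565,.58,.595,.608):
        i=np.argmin(abs(xs[::-1]-x)); g=o[i-4:i+5].astype(float).mean((0,2)); dg=np.diff(cv2.GaussianBlur(g[None],(1,1),0)[0])
        k=[j for j in range(3,len(dg)-3) if abs(dg[j])==abs(dg[j-3:j+4]).max() and abs(dg[j])>2.5]
        print(h,x,[(round(ys[::-1][j]*1000,1),int(dg[j]*10)) for j in k])
o=np.vstack(out)
cv2.imwrite('pics/c7.png',cv2.resize(o[...,::-1],None,fx=1.15,fy=1.15))
E
```

```text
t: 13.95
position: [0.4738, -0.0092, 0.1325]
eef_rot: [-2.484, 1.923, -0.001]
contact_force: [-0.3, -0.5, -0.2]
opening: 0.0852
grip_force: 0.0
t: 14.95
position: [0.4741, 0.2359, 0.1325]
eef_rot: [-2.561, 1.818, -0.001]
contact_force: [0.1, -0.3, 0.1]
opening: 0.0852
grip_force: 0.0
t: 15.65
position: [0.4693, 0.3092, 0.1114]
eef_rot: [2.56, -1.819, 0.0]
contact_force: [0.6, -0.1, 0.8]
opening: 0.0852
grip_force: 0.0
[0.4693076  0.30924505 0.11140782] [ 2.56028131e+00 -1.81925017e+00  4.09690323e-04]
0.012 0.552 [(np.float64(52.0), 64), (np.float64(36.0), -56), (np.float64(11.5), 27), (np.float64(8.0), 27), (np.float64(-50.0), -35), (np.float64(-52.5), -45), (np.float64(-108.0), -51), (np.float64(-111.0), -75), (np.float64(-114.0), -56), (np.float64(-117.5), -25), (np.float64(-185.0), 35), (np.float64(-187.5), 28)]
0.012 0.565 [(np.float64(53.5), 74), (np.float64(51.5), 75), (np.float64(48.0), 25), (np.float64(39.0), -43), (np.float64(36.0), -71), (np.float64(-14.5), 28), (np.float64(-43.5), -28), (np.float64(-50.0), -51), (np.float64(-52.5), -61), (np.float64(-80.5), 34), (np.float
[... 3736 characters left out ...]
115.5), -79), (np.float64(-118.0), -66), (np.float64(-133.0), 74), (np.float64(-169.0), -82), (np.float64(-172.0), -52), (np.float64(-183.5), 35)]
0.0557 0.608 [(np.float64(78.0), -25), (np.float64(57.0), 79), (np.float64(49.0), -64), (np.float64(43.0), 68), (np.float64(36.5), -61), (np.float64(-8.0), 54), (np.float64(-11.0), 40), (np.float64(-46.5), -57), (np.float64(-49.0), -68), (np.float64(-91.5), 50), (np.float64(-94.5), 51), (np.float64(-103.0), -108), (np.float64(-106.0), -88), (np.float64(-109.0), -44), (np.float64(-112.5), -36), (np.float64(-130.0), 51), (np.float64(-133.0), 71), (np.float64(-136.0), 42), (np.float64(-169.0), -82), (np.float64(-181.0), 35), (np.float64(-184.0), 32)]
```

View pics/c7.png

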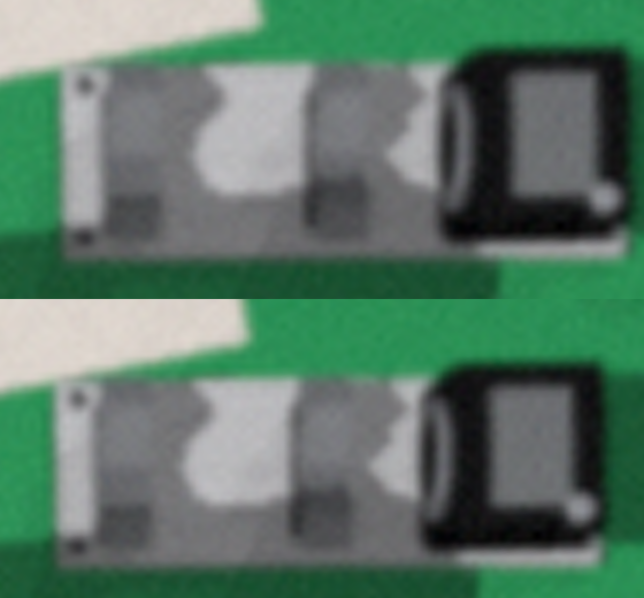

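The supports' near base edges at y=37.3 and -51.5 mm give v_seat y≈-0.018, with the V empty. Now I correct y over the lens and descend.

```bash
python3 -m crank '[{"slide":[0,0.8,0],"turn":0,"fingers":-1},{"slide":[0,0.29,-0.2],"turn":0,"fingers":-1},{"slide":[0,0,-0.6],"turn":0,"fingers":-1},{"slide":[0,0,-0.6],"turn":0,"fingers":-1},{"slide":[0,0,-0.6],"turn":0,"fingers":-1},{"slide":[0,0,-0.6],"turn":0,"fingers":-1},{"slide":[0,0,0],"turn":0,"fingers":-1},{"slide":[0,0,0],"turn":0,"fingers":-1}]' 30
python3 - <<'E'
from h import *
p,d=grab_frame('scene'); m=camera_model('scene'); u,v=proj(m,[.469,.338,.04])[0].astype(int)
a=cv2.resize(p[v-60:v+40,u-70:u+70,::-1],None,fx=5.5,fy=5.5,interpolation=cv2.INTER_CUBIC)
ex=np.array([np.cos(np.radians(109.3)),np.sin(np.radians(109.3)),0])
for s in(-.064,0,.064,.086):
    q=proj(m,np.array([.4694,.3364,.0508])+s*ex)[0]; cv2.circle(a,tuple(((q-[u-70,v-60])*5.5).astype(int)),3,(0,0,255),-1)
cv2.imwrite('pics/c8.png',a)
E
```

```text
t: 16.5
position: [0.4692, 0.3371, 0.0463]
eef_rot: [2.561, -1.818, 0.001]
contact_force: [0.7, 0.2, 1.6]
opening: 0.0853
grip_force: 0.0
```

View pics/c8.png

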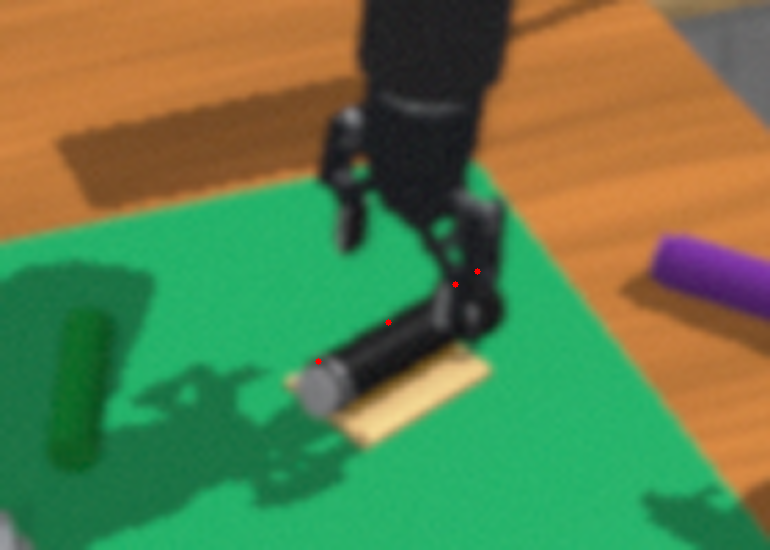

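This crop used up my picture allowance. It shows the lens below the open fingers, mount at (322,390) and ring at (475,305). The overlaid top line runs along the barrel's upper edge, so I cross-check the lens numerically from the scene view.

```bash
python3 - <<'E'
from h import *
for n,f in(('scene','scene0.npz'),('top','top0.npz')):
    z=np.load(f); p=z['p']; m=camera_model(n); C=cloud(m,z['d'])
    c=np.array([.4694,.3364]); a=np.radians(109.3); ex=np.array([np.cos(a),np.sin(a)]); ey=np.array([-ex[1],ex[0]])
    s=np.arange(-.1,.105,.002); t=np.arange(-.05,.051,.001); S,T=np.meshgrid(s,t,indexing='ij')
    W=c+S[...,None]*ex+T[...,None]*ey
    uv=proj(m,np.c_[W.reshape(-1,2),np.full(S.size,.0308)]).reshape(*S.shape,2).astype(np.float32)
    o=cv2.remap(p.astype(np.float32),uv[...,0],uv[...,1],cv2.INTER_CUBIC).max(2)
    mid=[]
    for i in range(len(s)):
        j=np.where(o[i,20:80]<60)[0]
        if abs(s[i])<.05 and len(j): mid.append((s[i],t[20+j[0]],t[20+j[-1]]))
    mid=np.array(mid); print(n,'edges mean',mid[:,1:].mean(0),'mid fit',np.polyfit(mid[:,0],mid[:,1:].mean(1),1))
    k=mid[:,1:].mean()
    jj=np.argmin(abs(t-k)); g=o[:,jj-3:jj+4].mean(1); print('along',[(int(round(x*1000)),int(y)) for x,y in zip(s,g)][::2])
    # depth points on barrel
    q=C.reshape(-1,3); L=(q[:,:2]-c)@np.c_[ex,ey]; k=(abs(L[:,0])<.05)&(abs(L[:,1])<.03)&(q[:,2]>.03)&(q[:,2]<.06)
    A=np.c_[2*L[k,1],2*q[k,2],np.ones(k.sum())]; r=np.linalg.lstsq(A,L[k,1]**2+q[k,2]**2,rcond=None)[0]
    top=k&(q[:,2]>np.percentile(q[k,2],80)); print('depth pts',k.sum(),'circle lat,z,R',r[0],r[1],np.sqrt(r[2]+r[0]**2+r[1]**2),'top lat',L[top,1].mean(), 'zmax',np.percentile(q[k,2],98))
E
```

```text
scene edges mean [-0.024   0.0121] mid fit [ 0.11588235 -0.00583412]
along [(-100, 120), (-96, 121), (-92, 121), (-88, 117), (-84, 117), (-80, 117), (-76, 119), (-72, 121), (-68, 129), (-64, 152), (-60, 174), (-56, 166), (-52, 131), (-48, 117), (-44, 103), (-40, 68), (-36, 40), (-32, 32), (-28, 34), (-24, 34), (-20, 35), (-16, 31), (-12, 31), (-8, 32), (-4, 30), (0, 33), (4, 34), (8, 32), (12, 32), (16, 33), (20, 31), (24, 33), (28, 31), (32, 33), (36, 33), (40, 34), (44, 33), (48, 32), (52, 35), (56, 33), (60, 32), (64, 41), (68, 65), (72, 90), (76, 85), (80, 60), (84, 35), (88, 30), (92, 31), (96, 38), (100, 70), (104, 114)]
depth pts 214 circle lat,z,R -0.004692367389945612 0.03647180697525482 0.0151288746126786 top lat -0.004529331832303617 zmax 0.053337336278714724
top edges mean [-0.018    0.01846] mid fit [0.00553421 0.00023553]
along [(-100, 83), (-96, 85), (-92, 83), (-88, 85), (-84, 85), (-80, 84), (-76, 91), (-72, 137), (-68, 163), (-64, 119), (-60, 93), (-56, 98), (-52, 37), (-48, 20), (-44, 18), (-40, 16), (-36, 21), (-32, 20), (-28, 19), (-24, 20), (-20, 20), (-16, 21), (-12, 20), (-8, 21), (-4, 20), (0, 19), (4, 21), (8, 19), (12, 20), (16, 18), (20, 21), (24, 21), (28, 21), (32, 17), (36, 23), (40, 21), (44, 21), (48, 20), (52, 18), (56, 26), (60, 76), (64, 95), (68, 38), (72, 15), (76, 21), (80, 21), (84, 23), (88, 48), (92, 110), (96, 138), (100, 140), (104, 142)]
depth pts 459 circle lat,z,R -0.0014826383536416276 0.032976218065855115 0.017438626456170107 top lat -0.0017026085906444296 zmax 0.05235561342119622
```

The depth fits put the axis within 1–3 mm of the estimate, so I nudge by 1 mm and descend to the grip height.

```bash
python3 -m crank '[{"slide":[0.04,0,-0.4],"turn":0,"fingers":-1},{"slide":[0,0,-0.5],"turn":0,"fingers":-1},{"slide":[0,0,-0.5],"turn":0,"fingers":-1},{"slide":[0,0,-0.5],"turn":0,"fingers":-0.8},{"slide":[0,0,-0.35],"turn":0,"fingers":-0.5},{"slide":[0,0,-0.15],"turn":0,"fingers":-0.3},{"slide":[0,0,0],"turn":0,"fingers":-0.2}]' 25
python3 -m crank '[{"slide":[0,0,0],"turn":0,"fingers":-0.1},{"slide":[0,0,0],"turn":0,"fingers":-0.05}]'
python3 -m crank '[{"slide":[0,0,0],"turn":0,"fingers":0},{"slide":[0,0,0],"turn":0,"fingers":0.05}]'
python3 -m crank '[{"slide":[0,0,0],"turn":0,"fingers":0.1},{"slide":[0,0,0],"turn":0,"fingers":0.15}]'
```

```text
t: 17.25
position: [0.4699, 0.3372, -0.0142]
eef_rot: [2.561, -1.818, 0.0]
contact_force: [0.2, 0.2, 0.3]
opening: 0.0511
grip_force: 0.0
t: 17.45
position: [0.4705, 0.3379, -0.0127]
eef_rot: [-2.561, 1.818, -0.0]
contact_force: [0.6, 0.1, 0.4]
opening: 0.0451
grip_force: 0.0
t: 17.65
position: [0.4704, 0.3378, -0.013]
eef_rot: [-2.561, 1.818, -0.0]
contact_force: [0.0, -0.3, 0.3]
opening: 0.041
grip_force: 0.2
t: 17.85
position: [0.4707, 0.3379, -0.0127]
eef_rot: [-2.561, 1.818, -0.001]
contact_force: [1.0, 0.2, 2.3]
opening: 0.0393
grip_force: 25.4
```

Gripped and well centred (39.3 mm, side force ≤1 N). I firm up the grip, lift and check.

```bash
python3 -m crank '[{"slide":[0,0,0],"turn":0,"fingers":0.4},{"slide":[0,0,0],"turn":0,"fingers":0.6},{"slide":[0,0,0.1],"turn":0,"fingers":0.6},{"slide":[0,0,0.2],"turn":0,"fingers":0.6},{"slide":[0,0,0.4],"turn":0,"fingers":0.6},{"slide":[0,0,0.7],"turn":0,"fingers":0.6},{"slide":[0,0,0.8],"turn":0,"fingers":0.6},{"slide":[0,0,0.8],"turn":0,"fingers":0.6},{"slide":[0,0,0.6],"turn":0,"fingers":0.6},{"slide":[0,0,0],"turn":0,"fingers":0.6}]' 80
python3 - <<'E'
from h import *
import time
s=telemetry.get_state(); print(s['contact_force'],s['wrist_torque'],s['position'])
E
python3 -m crank '[{"slide":[0.3,-0.8,0.1],"turn":0,"fingers":0.6},{"slide":[0.3,-0.95,0],"turn":-2.41,"fingers":0.6},{"slide":[0.3,-0.95,0],"turn":-2.41,"fingers":0.6},{"slide":[0.3,-0.95,0],"turn":-2.41,"fingers":0.6},{"slide":[0.3,-0.95,0],"turn":-2.41,"fingers":0.6},{"slide":[0.3,-0.95,0],"turn":-2.41,"fingers":0.6},{"slide":[0.3,-0.95,0],"turn":-2.41,"fingers":0.6},{"slide":[0.3,-0.95,0],"turn":-2.41,"fingers":0.6},{"slide":[0.3,-0.95,0],"turn":-2.41,"fingers":0.6},{"slide":[0.3,-0.95,0],"turn":0,"fingers":0.6}]'
python3 -m crank '[{"slide":[0.3,-0.95,0],"turn":0,"fingers":0.6},{"slide":[0.3,-0.95,0],"turn":0,"fingers":0.6},{"slide":[0.3,-0.95,0],"turn":0,"fingers":0.6},{"slide":[0.3,-0.95,0],"turn":0,"fingers":0.6},{"slide":[0.15,-0.6,0],"turn":0,"fingers":0.6},{"slide":[0,-0.4,0],"turn":0,"fingers":0.6},{"slide":[0,0,0],"turn":0,"fingers":0.6},{"slide":[0,0,0],"turn":0,"fingers":0.6}]'
```

```text
t: 18.85
position: [0.4711, 0.3384, 0.0793]
eef_rot: [-2.559, 1.816, -0.001]
contact_force: [0.6, 0.3, -4.0]
opening: 0.0378
grip_force: 80.7
[ 0.61276731  0.25591591 -4.02069875] [-0.0170338  -0.00300032 -0.05000645] [0.47107357 0.33843168 0.07931928]
t: 19.85
position: [0.5446, 0.1027, 0.0775]
eef_rot: [2.218, -2.222, -0.002]
contact_force: [0.5, -0.0, -4.2]
opening: 0.0378
grip_force: 80.7
t: 20.65
position: [0.5786, -0.0158, 0.0788]
eef_rot: [2.221, -2.222, -0.001]
contact_force: [0.1, 0.5, -3.4]
opening: 0.0378
grip_force: 80.8
```

```bash
cat > chk.py <<'E'
from h import *
import sys
za=float(sys.argv[1])  # axis height
for n in('top','scene'):
    p,d=grab_frame(n); np.savez(f'chk_{n}.npz',p=p,d=d); m=camera_model(n); C=cloud(m,d); q=C.reshape(-1,3); v=p.max(2).ravel()
    for nm,a,b in(('ring',.055,.10),('barrel+',.03,.055),('barrel-',-.085,-.05),('mount',-.12,-.075)):
        k=(abs(q[:,0]-.58)<.045)&(q[:,1]>a)&(q[:,1]<b)&(abs(q[:,2]-za)<.032)
        if nm!='mount': k&=v<75
        if k.sum()>8: P=q[k]; print(n,nm,k.sum(),'mean',np.round(P.mean(0),4),'y',np.round(np.percentile(P[:,1],[2,98]),4),'x',np.round(np.percentile(P[:,0],[3,97]),4),'ztop',np.round(np.percentile(P[:,2],92),4))
    ys=np.arange(-.13,.11,.003)
    uv=proj(m,np.c_[np.full(len(ys),.58),ys,np.full(len(ys),za+(.02 if n=='top' else 0))]).astype(np.float32)[None]
    print(n,[(int(round(y*1000)),int(g)) for y,g in zip(ys,cv2.remap(p.max(2).astype(np.float32),uv[...,0],uv[...,1],cv2.INTER_LINEAR)[0]) if y<-.06 or y>.03])
s=telemetry.get_state(); print({k:np.round(s[k],4) for k in('position','eef_rot','contact_force','wrist_torque')})
E
python3 chk.py .122
```

```text
top barrel- 12 mean [ 0.5608 -0.0764  0.1276] y [-0.0832 -0.0692] x [0.5584 0.5637] ztop 0.1328
top mount 42 mean [ 0.566  -0.1056  0.1034] y [-0.1199 -0.0767] x [0.5487 0.5836] ztop 0.1313
top [(-130, 71), (-127, 72), (-124, 68), (-121, 67), (-118, 62), (-115, 43), (-112, 20), (-109, 21), (-106, 26), (-103, 28), (-100, 31), (-97, 36), (-94, 37), (-91, 38), (-88, 40), (-85, 39), (-82, 42), (-79, 40), (-76, 40), (-73, 42), (-70, 39), (-67, 40), (-64, 42), (-61, 44), (32, 80), (35, 76), (38, 79), (41, 79), (44, 81), (47, 79), (50, 78), (53, 80), (56, 79), (59, 81), (62, 80), (65, 80), (68, 80), (71, 82), (74, 81), (77, 84), (80, 83), (83, 84), (86, 85), (89, 81), (92, 72), (95, 53), (98, 44), (101, 38), (104, 36), (107, 37)]
scene ring 67 mean [0.5934 0.0621 0.1373] y [0.0551 0.0694] x [0.5707 0.6062] ztop 0.1481
scene barrel+ 79 mean [0.593  0.0433 0.1335] y [0.0305 0.0545] x [0.5745 0.6047] ztop 0.1461
scene barrel- 76 mean [ 0.5918 -0.0607  0.1337] y [-0.0711 -0.0506] x [0.5749 0.6001] ztop 0.1424
scene mount 106 mean [ 0.5852 -0.0954  0.1156] y [-0.1195 -0.0757] x [0.5529 0.6125] ztop 0.1395
scene [(-130, 102), (-127, 92), (-124, 86), (-121, 78), (-118, 72), (-115, 95), (-112, 136), (-109, 160), (-106, 176), (-103, 194), (-100, 211), (-97, 225), (-94, 229), (-91, 210), (-88, 170), (-85, 142), (-82, 136), (-79, 127), (-76, 104), (-73, 90), (-70, 80), (-67, 53), (-64, 31), (-61, 21), (32, 29), (35, 27), (38, 30), (41, 35), (44, 52), (47, 79), (50, 88), (53, 71), (56, 41), (59, 30), (62, 29), (65, 29), (68, 28), (71, 32), (74, 47), (77, 73), (80, 101), (83, 123), (86, 132), (89, 146), (92, 156), (95, 165), (98, 170), (101, 171), (104, 171), (107, 172)]
{'position': array([ 0.5787, -0.0154,  0.079 ]), 'eef_rot': array([-2.2219e+00,  2.2208e+00,  4.0000e-04]), 'contact_force': array([-0.7341,  0.3622, -3.7343]), 'wrist_torque': array([-0.0515,  0.017 ,  0.0593])}
```

The scene view puts the lens centre at y≈-0.0155, so I shift by -1.5 mm in y and +1.2 mm in x, then lower to just above the seat.

```bash
python3 -m crank '[{"slide":[0.05,-0.06,-0.3],"turn":0,"fingers":0.6},{"slide":[0,0,-0.5],"turn":0,"fingers":0.6},{"slide":[0,0,-0.5],"turn":0,"fingers":0.6},{"slide":[0,0,-0.4],"turn":0,"fingers":0.6},{"slide":[0,0,-0.3],"turn":0,"fingers":0.6},{"slide":[0,0,-0.2],"turn":0,"fingers":0.6},{"slide":[0,0,-0.1],"turn":0,"fingers":0.6},{"slide":[0,0,0],"turn":0,"fingers":0.6},{"slide":[0,0,0],"turn":0,"fingers":0.6}]'
python3 -m crank '[{"slide":[0,0,-0.06],"turn":0,"fingers":0.6},{"slide":[0,0,0],"turn":0,"fingers":0.6}]'
python3 -m crank '[{"slide":[0,0,-0.04],"turn":0,"fingers":0.6},{"slide":[0,0,0],"turn":0,"fingers":0.6}]'
```

```text
t: 21.65
position: [0.5805, -0.0177, 0.0221]
eef_rot: [-2.221, 2.222, -0.001]
contact_force: [0.8, -0.2, -3.9]
opening: 0.0379
grip_force: 80.8
t: 21.85
position: [0.5802, -0.0177, 0.0202]
eef_rot: [-2.221, 2.222, -0.0]
contact_force: [0.3, -0.1, -4.5]
opening: 0.0376
grip_force: 80.8
t: 22.05
position: [0.5801, -0.0177, 0.019]
eef_rot: [2.221, -2.222, -0.0]
contact_force: [-0.9, 0.5, -3.3]
opening: 0.0379
grip_force: 80.8
```

```bash
cat > st.py <<'E'
from h import *
s=telemetry.get_state(); print('torque',np.round(s['wrist_torque'],3))
E
for i in 1; do python3 -m crank '[{"slide":[0,0,-0.04],"turn":0,"fingers":0.6},{"slide":[0,0,0],"turn":0,"fingers":0.6}]'; done; python3 st.py
python3 -m crank '[{"slide":[0,0,-0.04],"turn":0,"fingers":0.6},{"slide":[0,0,0],"turn":0,"fingers":0.6}]'; python3 st.py
python3 -m crank '[{"slide":[0,0,-0.02],"turn":0,"fingers":0.6},{"slide":[0,0,0],"turn":0,"fingers":0.6}]'; python3 st.py
```

```text
t: 22.25
position: [0.58, -0.0177, 0.0179]
eef_rot: [2.221, -2.222, -0.0]
contact_force: [0.5, 0.2, -3.0]
opening: 0.0375
grip_force: 80.8
torque [ 0.001  0.031 -0.053]
t: 22.45
position: [0.5803, -0.0177, 0.0171]
eef_rot: [-2.221, 2.222, -0.0]
contact_force: [0.2, 0.0, -3.6]
opening: 0.0379
grip_force: 80.8
torque [-0.024 -0.057 -0.044]
t: 22.65
position: [0.5804, -0.0177, 0.0169]
eef_rot: [-2.221, 2.221, -0.001]
contact_force: [-0.1, -0.7, -2.3]
opening: 0.038
grip_force: 80.8
torque [-0.053 -0.167  0.103]
```

```bash
python3 -m crank '[{"slide":[0,0,-0.02],"turn":0,"fingers":0.6},{"slide":[0,0,0],"turn":0,"fingers":0.6},{"slide":[0,0,0],"turn":0,"fingers":0.6}]'; python3 st.py
python3 -m crank '[{"slide":[0,0,-0.02],"turn":0,"fingers":0.6},{"slide":[0,0,0],"turn":0,"fingers":0.6},{"slide":[0,0,0],"turn":0,"fingers":0.6}]'; python3 st.py
```

```text
t: 22.95
position: [0.5805, -0.0178, 0.0168]
eef_rot: [-2.221, 2.221, -0.001]
contact_force: [-1.2, -0.6, 2.0]
opening: 0.0381
grip_force: 81.0
torque [0.022 0.336 0.158]
t: 23.25
position: [0.5805, -0.0178, 0.0167]
eef_rot: [-2.221, 2.221, -0.002]
contact_force: [-1.9, -0.1, 5.3]
opening: 0.0381
grip_force: 81.4
torque [0.088 0.939 0.221]
```

Contact is made, but the side force (-1.9 N) and the torque show it leaning on the +x face. I ease it by -0.5 mm in x.

```bash
python3 -m crank '[{"slide":[-0.02,0,0],"turn":0,"fingers":0.6},{"slide":[0,0,0],"turn":0,"fingers":0.6},{"slide":[0,0,0],"turn":0,"fingers":0.6}]'; python3 st.py
python3 -m crank '[{"slide":[0,0,0],"turn":0.3,"fingers":0.6},{"slide":[0,0,0],"turn":0,"fingers":0.6},{"slide":[0,0,0],"turn":0,"fingers":0.6}]'; python3 st.py
```

```text
t: 23.55
position: [0.5805, -0.0178, 0.0167]
eef_rot: [-2.22, 2.221, -0.003]
contact_force: [-0.9, -0.5, 4.7]
opening: 0.0379
grip_force: 81.4
torque [-0.071  0.157  0.204]
t: 23.85
position: [0.5806, -0.0178, 0.0167]
eef_rot: [-2.225, 2.216, -0.002]
contact_force: [-0.8, 0.0, 5.5]
opening: 0.0377
grip_force: 81.5
torque [-0.015  0.136 -0.161]
```

The x lean is gone. The yaw optimum is about +0.17°, so I trim back and press in small steps.

```bash
python3 -m crank '[{"slide":[-0.004,0,-0.02],"turn":-0.13,"fingers":0.6},{"slide":[0,0,0],"turn":0,"fingers":0.6},{"slide":[0,0,0],"turn":0,"fingers":0.6}]'; python3 st.py
python3 -m crank '[{"slide":[0,0,-0.015],"turn":0,"fingers":0.6},{"slide":[0,0,0],"turn":0,"fingers":0.6},{"slide":[0,0,0],"turn":0,"fingers":0.6}]'; python3 st.py
python3 -m crank '[{"slide":[0,0,0],"turn":0,"fingers":0.6},{"slide":[0,0,0],"turn":0,"fingers":0.6}]'; python3 st.py; python3 chk.py .06
```

```text
t: 24.15
position: [0.5806, -0.0178, 0.0167]
eef_rot: [-2.223, 2.217, -0.003]
contact_force: [-1.3, -0.3, 8.5]
opening: 0.0379
grip_force: 81.8
torque [0.027 0.431 0.04 ]
t: 24.45
position: [0.5806, -0.0178, 0.0167]
eef_rot: [-2.223, 2.217, -0.003]
contact_force: [-2.4, 0.0, 9.0]
opening: 0.0379
grip_force: 81.8
torque [0.078 0.849 0.006]
t: 24.65
position: [0.5806, -0.0178, 0.0167]
eef_rot: [-2.223, 2.217, -0.003]
contact_force: [-2.3, 0.3, 9.6]
opening: 0.0378
grip_force: 81.8
torque [0.16  0.838 0.011]
top barrel- 21 mean [ 0.5564 -0.0639  0.0519] y [-0.0795 -0.0522] x [0.5497 0.5627] ztop 0.0648
top mount 111 mean [ 0.5624 -0.1094  0.0752] y [-0.1198 -0.0784] x [0.5443 0.5832] ztop 0.0908
top [(-130, 51), (-127, 30), (-124, 16), (-121, 12), (-118, 12), (-115, 19), (-112, 34), (-109, 50), (-106, 49), (-103, 40), (-100, 40), (-97, 44), (-94, 48), (-91, 50), (-88, 54), (-85, 54), (-82, 53), (-79, 51), (-76, 52), (-73, 51), (-70, 48), (-67, 46), (-64, 43), (-61, 43), (32, 79), (35, 75), (38, 78), (41, 76), (44, 79), (47, 80), (50, 77), (53, 78), (56, 80), (59, 82), (62, 82), (65, 82)
[... 588 characters left out ...]
, (-115, 24), (-112, 22), (-109, 31), (-106, 56), (-103, 85), (-100, 104), (-97, 109), (-94, 112), (-91, 121), (-88, 132), (-85, 141), (-82, 133), (-79, 113), (-76, 99), (-73, 88), (-70, 64), (-67, 38), (-64, 24), (-61, 21), (32, 33), (35, 33), (38, 33), (41, 51), (44, 83), (47, 97), (50, 83), (53, 53), (56, 31), (59, 29), (62, 31), (65, 32), (68, 39), (71, 61), (74, 101), (77, 143), (80, 166), (83, 169), (86, 170), (89, 171), (92, 172), (95, 175), (98, 179), (101, 182), (104, 183), (107, 182)]
{'position': array([ 0.5806, -0.0178,  0.0166]), 'eef_rot': array([-2.2231,  2.2174, -0.0031]), 'contact_force': array([-2.401 ,  0.369 ,  9.1358]), 'wrist_torque': array([ 0.0749,  0.8089, -0.0391])}
```

The lens is seated: z and x stay fixed, and its centre is at y≈-0.0173 against v_seat -0.018. I trim x again and raise the push.

```bash
python3 -m crank '[{"slide":[-0.02,0,0],"turn":0,"fingers":0.6},{"slide":[0,0,0],"turn":0,"fingers":0.6},{"slide":[0,0,0],"turn":0,"fingers":0.6}]'; python3 st.py
python3 -m crank '[{"slide":[-0.008,0,-0.02],"turn":0,"fingers":0.6},{"slide":[0,0,0],"turn":0,"fingers":0.6},{"slide":[0,0,0],"turn":0,"fingers":0.6}]'; python3 st.py
```

```text
t: 25.05
position: [0.5806, -0.0178, 0.0167]
eef_rot: [-2.222, 2.217, -0.004]
contact_force: [-0.4, 0.7, 7.5]
opening: 0.0378
grip_force: 81.7
torque [-0.038  0.065 -0.005]
t: 25.35
position: [0.5807, -0.0177, 0.0167]
eef_rot: [-2.222, 2.216, -0.005]
contact_force: [0.2, 1.3, 9.6]
opening: 0.0382
grip_force: 82.0
torque [ 0.039  0.19  -0.03 ]
```

```bash
python3 -m crank '[{"slide":[-0.008,0,-0.02],"turn":0,"fingers":0.6},{"slide":[0,0,0],"turn":0,"fingers":0.6},{"slide":[0,0,0],"turn":0,"fingers":0.6}]'; python3 st.py
python3 -m crank '[{"slide":[-0.004,0,-0.012],"turn":0,"fingers":0.6},{"slide":[0,0,0],"turn":0,"fingers":0.6},{"slide":[0,0,0],"turn":0,"fingers":0.6}]'; python3 st.py
```

```text
t: 25.65
position: [0.5806, -0.0178, 0.0166]
eef_rot: [-2.222, 2.216, -0.006]
contact_force: [-1.4, 0.5, 10.5]
opening: 0.0378
grip_force: 82.2
torque [ 0.095  0.435 -0.032]
t: 25.95
position: [0.5807, -0.0178, 0.0166]
eef_rot: [-2.222, 2.216, -0.006]
contact_force: [-2.4, 0.4, 12.3]
opening: 0.0379
grip_force: 82.3
torque [0.124 0.563 0.019]
```

```bash
python3 -m crank '[{"slide":[-0.016,0,-0.018],"turn":0,"fingers":0.6},{"slide":[0,0,0],"turn":0,"fingers":0.6},{"slide":[0,0,0],"turn":0,"fingers":0.6}]'; python3 st.py
python3 -m crank '[{"slide":[-0.008,0,-0.012],"turn":0,"fingers":0.6},{"slide":[0,0,0],"turn":0,"fingers":0.6},{"slide":[0,0,0],"turn":0,"fingers":0.6}]'; python3 st.py
python3 -m crank '[{"slide":[0,0,0],"turn":0,"fingers":0.6},{"slide":[0,0,0],"turn":0,"fingers":0.6}]'; python3 st.py
```

```text
t: 26.25
position: [0.5807, -0.0178, 0.0166]
eef_rot: [-2.222, 2.215, -0.007]
contact_force: [-1.4, 0.8, 13.3]
opening: 0.0376
grip_force: 82.5
torque [ 0.134  0.392 -0.117]
t: 26.55
position: [0.5807, -0.0178, 0.0166]
eef_rot: [-2.221, 2.215, -0.008]
contact_force: [-1.6, -0.1, 14.3]
opening: 0.038
grip_force: 82.5
torque [ 0.064  0.428 -0.02 ]
t: 26.75
position: [0.5807, -0.0178, 0.0166]
eef_rot: [-2.221, 2.215, -0.008]
contact_force: [-1.9, 1.1, 13.7]
opening: 0.0378
grip_force: 82.5
torque [ 0.061  0.408 -0.018]
```

```bash
python3 -m crank '[{"slide":[-0.014,0,-0.006],"turn":0,"fingers":0.6},{"slide":[0,0,0],"turn":0,"fingers":0.6},{"slide":[0,0,0],"turn":0,"fingers":0.6},{"slide":[0,0,0],"turn":0,"fingers":0.6}]'; python3 st.py
python3 - <<'E'
from h import *
p,d=grab_frame('scene'); m=camera_model('scene'); z=np.load('scene0.npz'); q=np.load('chk_scene.npz')['p']
for n,P in(('weight',[.735,.203,.02]),('tube',[.735,-.236,.02]),('brush',[.78,.1,.01])):
    u,v=proj(m,P)[0].astype(int); print(n,(u,v),abs(p[v-10:v+10,u-15:u+15].astype(int)-z['p'][v-10:v+10,u-15:u+15]).mean().round(1))
f=[]
for _ in range(4): grab_frame('scene'); s=telemetry.get_state(); f.append(np.r_[s['contact_force'],s['wrist_torque']])
print(np.mean(f,0).round(2), s['grip_force'], s['t'])
# rod in tray: wood pixels above floor by depth
C=cloud(m,d).reshape(-1,3); k=(abs(C[:,0]-.46)<.05)&(abs(C[:,1]+.37)<.085)&(C[:,2]>.031)&(C[:,2]<.06); print('rod',k.sum(),C[k].mean(0).round(3),np.percentile(C[k][:,1],[2,98]).round(3))
E
```

```text
t: 27.15
position: [0.5807, -0.0178, 0.0166]
eef_rot: [-2.221, 2.215, -0.009]
contact_force: [0.9, 0.2, 14.2]
opening: 0.0379
grip_force: 82.4
torque [ 0.037 -0.024 -0.036]
weight (np.int64(359), np.int64(239)) 4.9
tube (np.int64(224), np.int64(277)) 4.1
brush (np.int64(334), np.int64(260)) 5.7
[ 4.700e-01  4.500e-01  1.412e+01  4.000e-02  1.000e-02 -6.000e-02] 82.40960955619812 27.4
rod 288 [ 0.469 -0.367  0.038] [-0.428 -0.303]
```

The push averages 14.1 N, the torques are near zero and the bystanders haven't moved. The rod is lying in the tray, so I hand in.

```bash
python3 -c "
from station import env; print(env.finish_job())"
```

```text
the job is handed in; nothing more can be done
None
```

The job is handed in at 27.4 s, verdict not shown: the dummy rod lies in the tray, and the lens is gripped in the V, ring away from the camera, centred to about 1–2 mm, pressed evenly at about 14 N.

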